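# Sort vials and stopper into their holders after a distillation run

### The arm

A 6-joint arm with a two-finger parallel gripper is mounted at the origin on a cart in front of the work surface, level with it; the furniture and walls round the work are solid. World frame = base frame: x ahead of the robot, y to its left, z up, the work surface at z = 0. Lengths are in m, angles in degrees, forces in N, time in s.
With the tool pointing down it reaches from about 0.4 to 0.825 m from the base axis. Payload 7 kg.
Tool frame: the origin (TCP) lies at the very end of the fingers, on their centre line; the grasp point (between the pads) lies hold_point_z behind it (hold_point_z is the distance from the TCP to the grasp point, in m); z points along the fingers, y is the line along which they close (so a half turn about z gives the same grasp; the last joint's range is limited). The gripper opens to 88 mm and grips with 3 to 60 N. Pads are 19 mm wide; open, the fingers measure 130 mm over their backs; the gripper's body (78 mm by 193 mm) begins 47 mm behind the grasp point.
Start: joints at [92.71, 20.546, 0.682, 0, -70.136, -16.507], TCP at [0.161, 0.655, 0.227] pointing down, gripper open.
Joint ranges: [-176.03, 176.03], [-82.01, 121.73], [-58.28, 71.71], [-173.87, 95.51], [-174.79, -0.11], [-173.66, 173.66]. Speed limits (degrees/s): [136.94, 136.94, 172.46, 180, 180, 180].

### API

Orientations are given as [roll, pitch, yaw] about the fixed x, y, z axes, in that order (R = Rz(yaw) Ry(pitch) Rx(roll)).
In Python, from plant import get_obs, snapshot, close_job, hold_point_z gives the robot as it stands.
- The arm moves only by the tool play_rows, never from a script. Its argument "commands" is a list that holds one entry, the list of rows, each a list of 7 numbers: the shift along the tool's x, y, z in cm, then the turn, a rotation vector about the tool's x, y, z in degrees, then the opening, from 0 (shut) to 1 (fully open). In form: [[[x, y, z, ax, ay, az, fingers], ...]]. A call has 1 to 20 rows; each row is the pose to reach, as a shift and turn from the pose commanded when the call began, along the tool's axes at that moment; what a row does not reach only later rows make up. A row lasts 1/12 s, in which the tool goes at most 41.7 mm and 7.16 degrees, less where a joint would pass 70% of its speed; a pose out of reach is approached as far as the arm can. A call with a gripper value outside its range is refused whole. The fingers move at their own pace and stop on an object; the grip force is fixed at half the most. Time passes only in rows, so rows that repeat a pose let the fingers close. It gives the time, the measured TCP pose, the force, the opening and the grip force at its end, in the units of the state.
- get_obs(): the state, without advancing time (a new reading comes with each control period).
- snapshot(name): name is "side" or "top"; returns a dict with "frame" (400x640x3 uint8, red, green, blue), "camera_matrix" (3x3 intrinsics, pixels), "origin" and "attitude" of the camera in the world. Camera axes: x right, y down, z forward; pixel columns grow to the right and rows downward; lengths in m; the calibration is good to about 2 mm. A picture is of the moment at which its call begins. There is no depth.
- close_job(): hands the job in; it is judged then, once.
The state is a dict: "clock": time; "joint_pos": joint angles; "qvel": joint speeds; "tau": joint torques, N m; "tool_pos": TCP position; "orientation": TCP orientation; "force": force on the tool from outside, world axes, zero at the start; "moment": the same for the moment, N m; "opening": finger opening in m; "gripper_force": force on a finger pad.
Only numpy, scipy, OpenCV 4.12 (cv2) and the standard library are available. Lean on these libraries where they do the work, as an engineer would, in place of code of your own. Each camera call takes 0.05 s, during which the arm holds its last target. There are 200 camera calls.

### The job

The distillation run is over; sort what it left on the bench. Stand the two blue-capped sample vials in the blue rack and the two white-capped amber standards in the white rack, one to a well and right down on the well floor, and stand the red rubber stopper, narrow end down, in the steel dish. Knock no vial over, and leave the conical flask and the timer where they are.

Things in the scene. Friction and masses are not known exactly. Their poses are not given: they have to be found in the camera images.
- sample_a: One of the two loose blue-capped vials (sample_b is its equal): clear glass with pale contents and a blue cap, 54 mm tall. Glass body 24 mm across up to about 36 mm, screw cap 32 mm across from 36 mm to the top. Origin: centre of its underside; its z axis points up out of the cap. Stands upright on the worktop at the start; weighs about 25 to 50 g.
- sample_b: One of the two loose blue-capped vials (sample_a is its equal): clear glass with pale contents and a blue cap, 54 mm tall. Glass body 24 mm across up to about 36 mm, screw cap 32 mm across from 36 mm to the top. Origin: centre of its underside; its z axis points up out of the cap. Stands upright on the worktop at the start; weighs about 25 to 50 g.
- standard_a: One of the two loose white-capped amber vials (standard_b is its equal): brown glass with a white cap, 54 mm tall. Glass body 24 mm across up to about 36 mm, screw cap 32 mm across from 36 mm to the top. Origin: centre of its underside; its z axis points up out of the cap. Stands upright on the worktop at the start; weighs about 25 to 50 g.
- standard_b: One of the two loose white-capped amber vials (standard_a is its equal): brown glass with a white cap, 54 mm tall. Glass body 24 mm across up to about 36 mm, screw cap 32 mm across from 36 mm to the top. Origin: centre of its underside; its z axis points up out of the cap. Stands upright on the worktop at the start; weighs about 25 to 50 g.
- red_stopper: The dull red rubber stopper, a tapered plug 30 mm tall, 34 mm across at the wide top and 26 mm at the foot. Origin: centre of its narrow underside, z up. Stands upright on the worktop at the start.
- rack_blue: blue vial rack for the blue-capped vials, fixed: base and drilled top plate on pillars, 52 mm (its x) by 100 mm (its y), 26 mm high, two round wells 38 mm across with chamfered mouths. Origin: centre of its underside on the worktop, z up. Well centres at x = 0, y = -24 and +24 mm; well floors 4 mm above the origin. One vial to a well, either in either.
- rack_white: white vial rack for the white-capped amber vials, fixed: base and drilled top plate on pillars, 52 mm (its x) by 100 mm (its y), 26 mm high, two round wells 38 mm across with chamfered mouths. Origin: centre of its underside on the worktop, z up. Well centres at x = 0, y = -24 and +24 mm; well floors 4 mm above the origin. One vial to a well, either in either.
- stopper_dish: The small round stainless-steel dish for the stopper, fixed to the bench: 65 mm across at the rim, rim 10 mm high, inside about 55 mm across at the bottom. Origin: centre of its underside on the worktop, z up; the inner floor is 3 mm above it.
- flask: Bystander: a small conical glass flask, 65 mm across the base, 115 mm tall, loose. Origin: centre of its underside. To be left where it is.
- lab_timer: Bystander: a flat white lab timer with two coloured buttons, 58 by 66 by 19 mm, loose. Origin: centre of its underside. To be left where it is.

How it is judged:
By the outcome, as a careful person would: the job done as asked, in the order asked, and still so for the second after the job is handed in, with the robot touching nothing.
It also fails if it takes over 106 s, if anything falls off the work surface, if the arm or the gripper's body presses on something with over 40 N, if the wrist force passes 120 N, or if a joint passes its speed limit or range.

## Working session

There is one attempt and no reset: what is moved stays moved. The work goes in short steps, Python scripts to look and compute and a tool call to move; the robot and the scene stay as the last step left them, time stands still between calls to the robot, and variables do not carry over. Pictures are saved under pics/ and viewed, at most 14 in all, crops included, and the job is handed in when it is done.

Besides the shell and the picture viewer there is one more tool, called after "Call:" as name(argument=value, ...), one argument or row to a line, values as JSON. play_rows: Moves the arm, as the interface text tells. Its arguments: {"type":"object","properties":{"commands":{"type":"array","items":{"type":"array","items":{"type":"array","items":{"type":"number"}}}}},"required":["commands"]}

```bash
ls; mkdir -p pics
python3 - <<'E'
from plant import *
import cv2, numpy as np
print(get_obs(), hold_point_z)
for n in ("side","top"):
    s=snapshot(n); cv2.imwrite(f"pics/{n}0.png",s["frame"][:,:,::-1]); print(n,s["camera_matrix"],s["origin"],s["attitude"])
E
```

```text
pics
{'clock': 0.0, 'joint_pos': array([ 9.27103061e+01,  2.05920367e+01,  6.35197222e-01, -2.07247777e-02,
       -7.01362469e+01, -1.65057546e+01]), 'qvel': array([ 0.03083616, -0.05529349, -0.07488777, -0.00919273, -0.1107107 ,
        0.01886371]), 'tau': array([ 6.94095743e-04, -5.82722998e+01,  2.93055189e+01,  6.99753240e+00,
        7.03173835e-03, -1.36252502e-04]), 'tool_pos': array([0.16087644, 0.6550526 , 0.22562481]), 'orientation': array([ 1.79905214e+02, -7.76974785e-03, -1.38024998e+01]), 'force': array([-0.43020648, -0.35118511,  0.26607806]), 'moment': array([ 0.068975  ,  0.02680785, -0.03764685]), 'gripper_force': 0.0, 'opening': 0.08755826096092009} 0.0188
side [[519.12498352   0.         317.48511668]
 [  0.         519.12498352 210.68879218]
 [  0.           0.           1.        ]] [0.02653963 1.15834796 0.481498  ] [-116.77814051    1.15701598 -149.67578141]
top [[362.38121081   0.         322.28557637]
 [  0.         362.38121081 197.40591771]
 [  0.           0.           1.        ]] [0.30725575 0.42022519 0.8769185 ] [-169.81269539    1.09770786  -91.40040234]
```

View pics/side0.png

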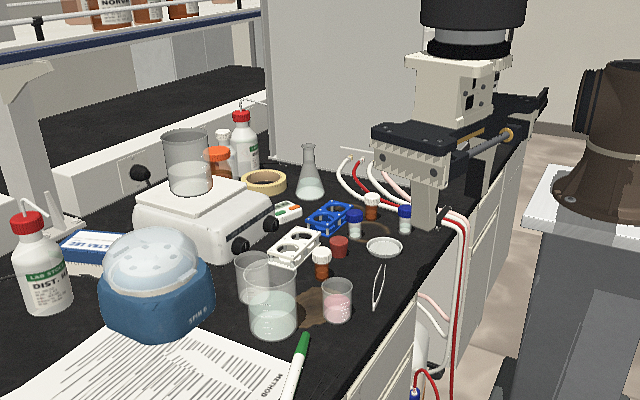

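View pics/top0.png

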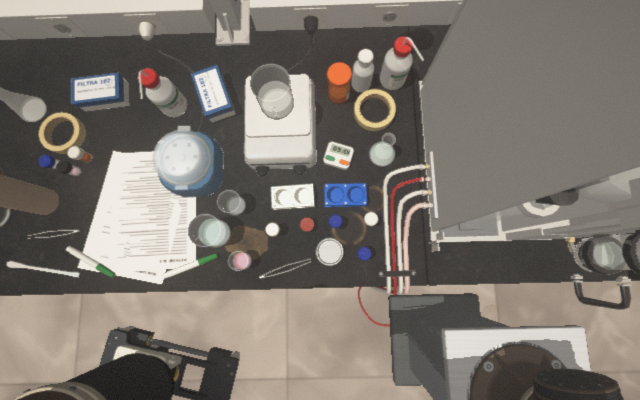

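The side view shows the racks at about (295,248) white and (328,217) blue, with vials, stopper (339,246) and dish (384,247) round them. The top view shows the white rack (292,196), blue rack (346,194), blue caps (336,222) and (365,254), white caps (272,229) and (371,218), stopper (307,225), dish (329,251), timer (339,154) and flask (382,153). I'll look closer next.

Run:
```python
import cv2
t=cv2.imread("pics/top0.png")[138:278,250:410]; s=cv2.imread("pics/side0.png")[140:290,255:430]
cv2.imwrite("pics/tc.png",cv2.resize(t,None,fx=4,fy=4,interpolation=2)); cv2.imwrite("pics/sc.png",cv2.resize(s,None,fx=4,fy=4,interpolation=2))
```

```text
(no output)
```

View pics/tc.png

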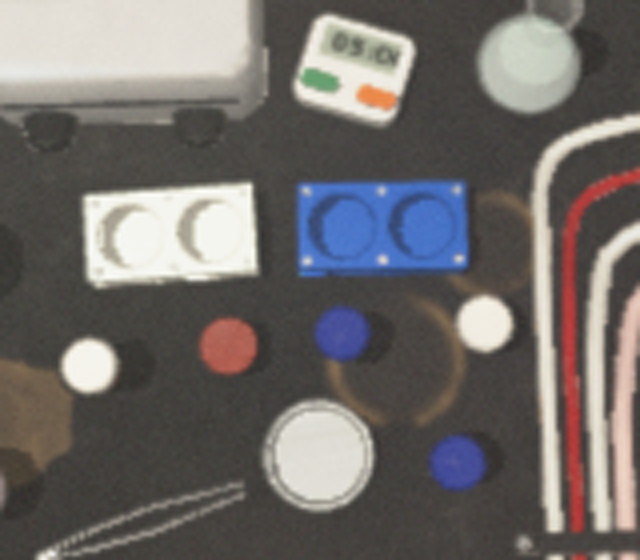

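View pics/sc.png

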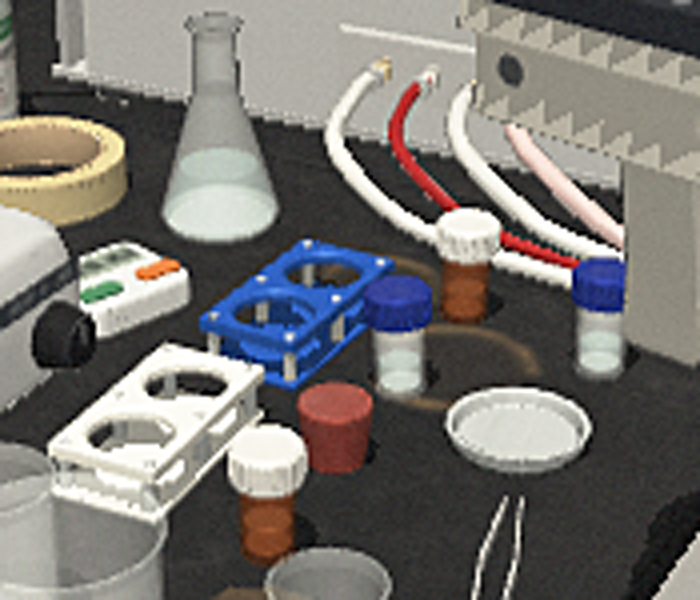

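The crops show every item clearly. In the top crop the wells sit at about (343,228) and (426,226) for blue and (133,236) and (211,230) for white. In the side crop the far blue vial is partly hidden by a finger, so I'll triangulate the rest and cast rays for that one.

```bash
cat > h.py <<'E'
import numpy as np, cv2
from scipy.spatial.transform import Rotation as R
from plant import *
def cam(s):
    Rm=R.from_euler("xyz",s["attitude"],degrees=True).as_matrix(); return s["camera_matrix"],Rm,np.array(s["origin"])
def ray(c,p):
    K,Rm,o=c; return o,Rm@np.linalg.solve(K,[p[0],p[1],1])
def plane(c,p,z):
    o,d=ray(c,p); return o+d*(z-o[2])/d[2]
def proj(c,X):
    K,Rm,o=c; q=K@(Rm.T@(np.array(X)-o)); return q[:2]/q[2]
def tri(ct,pt,cs,ps):
    a,u=ray(ct,pt); b,v=ray(cs,ps); t=np.linalg.lstsq(np.c_[u,-v],b-a,rcond=None)[0]
    A=a+t[0]*u; B=b+t[1]*v; return (A+B)/2, np.linalg.norm(A-B)
def blob(img,kind,x0,y0,x1,y1):
    h=cv2.cvtColor(img,cv2.COLOR_RGB2HSV)[y0:y1,x0:x1]
    lo,hi={"blue":((112,100,60),(130,255,255)),"white":((0,0,150),(179,60,255)),"red":((0,90,60),(8,255,255))}[kind]
    m=cv2.inRange(h,lo,hi); 
    if kind=="red": m|=cv2.inRange(h,(170,90,60),(179,255,255))
    n,l,st,ce=cv2.connectedComponentsWithStats(m); i=1+st[1:,4].argmax(); return ce[i]+[x0,y0],st[i]+[x0,y0,0,0,0]
E
python3 - <<'E'
from h import *
t=snapshot("top"); s=snapshot("side"); ct,cs=cam(t),cam(s)
T=lambda x,y:((x+.5)/4-.5+250,(y+.5)/4-.5+138); S=lambda x,y:((x+.5)/4-.5+255,(y+.5)/4-.5+140)
for n,k,b1,b2 in [("sA","blue",(325,213,350,232),(340,205,366,225)),("sB","blue",(353,243,380,266),(395,200,413,220)),
 ("wL","white",(262,220,283,240),(310,244,334,266)),("wR","white",(361,209,384,229),(362,190,382,206)),
 ("stop","red",(296,215,318,236),(327,233,351,260)),("dish","white",(312,235,348,268),(364,235,405,259))]:
    a,sa=blob(t["frame"],k,*b1); b,sb=blob(s["frame"],k,*b2); X,e=tri(ct,a,cs,b)
    print(n,a.round(1),sa,b.round(1),sb,(X*1000).round(1),"gap",round(e*1000,1),(plane(ct,a,.054 if n[0] in"w" or n in("sA","sB") else .03 if n=="stop" else .01)*1000).round(1))
for n,a,b in [("b1",(306,190),(208,319)),("b2",(458,189),(307,244)),("b3",(458,260),(386,262)),("b4",(306,262),(290,349)),("bw1",(343,228),(263,322)),("bw2",(426,226),(325,271)),
 ("wTL",(84,194),(52,449)),("wTR",(252,183),(168,345)),("wBR",(258,272),(264,370)),("wBL",(93,281),(160,484)),("ww1",(133,236),(131,447)),("ww2",(211,230),(188,393))]:
    X,e=tri(ct,T(*a),cs,S(*b)); print(n,(X*1000).round(1),"gap",round(e*1000,1),(plane(ct,T(*a),.026)*1000).round(1))
print("flask side base",plane(cs,S(220,222),0),"timer",plane(ct,T(355,70),.019), "pink beaker",plane(cs,(337,312),0),"beaker",plane(cs,(272,325),0), plane(ct,(240,268),0))
E
```

```text
sA [335.2 220.7] [329 214  13  14 137] [354.  215.6] [346 209  17  14 217] [401.3 403.9  46.2] gap 0.7 [400.8 404.2  54. ]
sB [364.3 253.4] [358 247  14  14 152] [404.3 211. ] [398 205  14  13 159] [327.1 341.1  45. ] gap 2.9 [325.5 341.4  54. ]
wL [271.6 229.1] [265 223  14  13 150] [321.2 254.4] [310 244  22  20 314] [385.8 550.4  47.2] gap 0.6 [385.5 549.5  54. ]
wR [370.4 218.5] [364 212  14  14 150] [371.5 198.7] [362 192  20  14 213] [404.2 322.8  45.4] gap 0.7 [403.5 323.9  54. ]
stop [306.7 224. ] [300 217  14  15 173] [338.4 245.9] [329 235  20  24 363] [398.  471.2  18.3] gap 1.8 [397.5 470.9  30. ]
dish [329.4 251.3] [316 238  27  27 562] [384.1 245.6] [367 237  36  19 520] [333.3 419.3   9.8] gap 0.2 [333.4 419.4  10. ]
b1 [490.8 423.   24.9] gap 0.7 [490.2 422.8  26. ]
b2 [488.2 331.8  26.2] gap 0.1 [488.2 331.8  26. ]
b3 [443.9 333.4  27.1] gap 2.4 [445.2 333.8  26. ]
b4 [446.9 423.8  20.6] gap 1.1 [446.5 424.   26. ]
bw1 [470.2 402.3  18.4] gap 5.2 [466.4 401.4  26. ]
bw2 [466.7 351.8  24.7] gap 0.4 [466.2 351.9  26. ]
wTL [490.  555.6  25. ] gap 4.0 [491.6 556.4  26. ]
wTR [494.6 454.7  25.4] gap 2.1 [495.5 455.2  26. ]
wBR [442.2 453.1  24.9] gap 1.7 [441.2 452.7  26. ]
wBL [438.1 551.2  20.5] gap 2.9 [438.5 551.   26. ]
ww1 [466.4 528.   17.6] gap 0.4 [465.1 527.   26. ]
ww2 [467.8 480.3  20. ] gap 1.6 [467.4 480.3  26. ]
flask side base [0.57017869 0.28229631 0.        ] timer [0.56614368 0.39081851 0.019     ] pink beaker [0.32280093 0.61377446 0.        ] beaker [ 3.90376768e-01  6.85110525e-01 -5.55111512e-17] [0.29961321 0.63365671 0.        ]
```

Call:
play_rows(
  commands=[
    [[29.3,18.7,8,0,0,76.2,0.6],[29.3,18.7,8,0,0,76.2,0.6],[29.3,18.7,8,0,0,76.2,0.6],[29.3,18.7,8,0,0,76.2,0.6],[29.3,18.7,8,0,0,76.2,0.6],[29.3,18.7,8,0,0,76.2,0.6],[29.3,18.7,8,0,0,76.2,0.6],[29.3,18.7,8,0,0,76.2,0.6],[29.3,18.7,8,0,0,76.2,0.6],[29.3,18.7,8,0,0,76.2,0.6],[29.3,18.7,8,0,0,76.2,0.6],[29.3,18.7,8,0,0,76.2,0.6],[29.3,18.7,8,0,0,76.2,0.6],[29.3,18.7,8,0,0,76.2,0.6],[29.3,18.7,8,0,0,76.2,0.6]],
  ],
)

```text
clock: 1.45
tool_pos: [0.4007, 0.4043, 0.1466]
orientation: [-180.0, 0.0, -89.8]
force: [-0.1, 0.0, -0.3]
opening: 0.0524
gripper_force: 0.0
```

Run:
```python
from h import *
t=snapshot("top"); s=snapshot("side"); ct,cs=cam(t),cam(s); o=get_obs(); print(o["clock"],o["tool_pos"],o["orientation"],o["joint_pos"],o["opening"])
T=lambda x,y:((x+.5)/4-.5+250,(y+.5)/4-.5+138); S=lambda x,y:((x+.5)/4-.5+255,(y+.5)/4-.5+140)
for n,a,b in [("pan",(310,134),(272,207)),("pan2",(246,136),(195,236)),("cable",T(545,160),S(330,130))]: print(n,tri(ct,a,cs,b))
print("panel",plane(ct,(421,98),0),plane(ct,(437,247),0))
cv2.imwrite("pics/side1.png",s["frame"][:,:,::-1])
```

```text
1.55 [0.40068461 0.40431346 0.14659269] [-1.79999052e+02  4.12417956e-03 -8.98920485e+01] [ 6.49487580e+01  1.44308976e+01 -1.92032144e+01 -1.07570305e-03
 -5.63617522e+01 -6.48402106e+01] 0.052429007065369126
pan (array([0.58513761, 0.44604321, 0.0486635 ]), np.float64(0.05529814774654563))
pan2 (array([0.6051381 , 0.60814903, 0.05264749]), np.float64(0.01092967782883502))
cable (array([0.49639442, 0.28711741, 0.07001354]), np.float64(0.00443695929440643))
panel [7.17864015e-01 1.72954618e-01 1.11022302e-16] [0.33742182 0.16248727 0.        ]
```

View pics/side1.png

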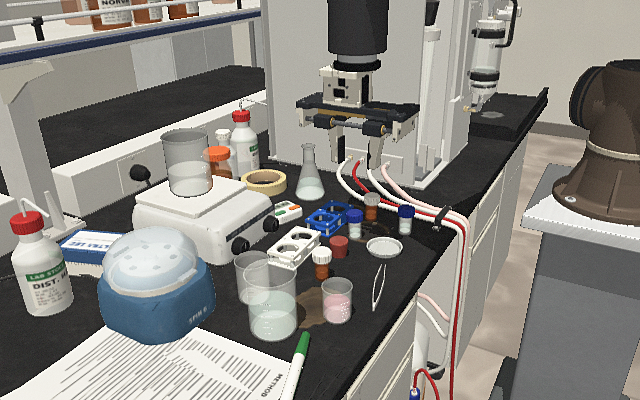

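The side view shows the gripper poised over the near blue vial (355,224), its fingers straddling it. sB (405,218) is now in clear view, and nothing is disturbed.

Call:
play_rows(
  commands=[
    [[0,0,4,0,0,0,0.6],[0,0,8,0,0,0,0.6],[0,0,10,0,0,0,0.6],[0,0,11.0,0,0,0,0.6],[0,0,11.6,0,0,0,0.6],[0,0,11.6,0,0,0,0.6],[0,0,11.6,0,0,0,0.6],[0,0,11.6,0,0,0,0.45],[0,0,11.6,0,0,0,0.4],[0,0,11.6,0,0,0,0.35],[0,0,11.6,0,0,0,0.3],[0,0,11.6,0,0,0,0.2],[0,0,11.6,0,0,0,0.2],[0,0,11.6,0,0,0,0.2]],
  ],
)

```text
clock: 2.72
tool_pos: [0.4011, 0.4045, 0.0313]
orientation: [-180.0, 0.1, -90.0]
force: [-2.6, -0.8, 6.1]
opening: 0.03
gripper_force: 30.0
```

Run:
```python
from h import *
s=snapshot("side"); o=get_obs(); print(o["clock"],o["tool_pos"],o["force"],o["opening"],o["gripper_force"])
b=blob(s["frame"],"blue",395,200,420,222); t=snapshot("top"); a=blob(t["frame"],"blue",353,243,380,266)
print(b,a,tri(cam(t),a[0],cam(s),b[0]))
cv2.imwrite("pics/side2.png",cv2.resize(s["frame"][140:290,255:430,::-1],None,fx=4,fy=4,interpolation=2))
```

```text
2.7667 [0.40111364 0.40442605 0.03122755] [-1.93920365 -0.01517752  6.78174209] 0.030353358190849323 30.0009548664093
(array([405.91489362, 211.19148936]), array([398, 205,  17,  13, 188])) (array([363.97619048, 253.19047619]), array([358, 247,  13,  13, 126])) (array([0.32577655, 0.34109215, 0.04502223]), np.float64(0.0007816734901937286))
```

View pics/side2.png

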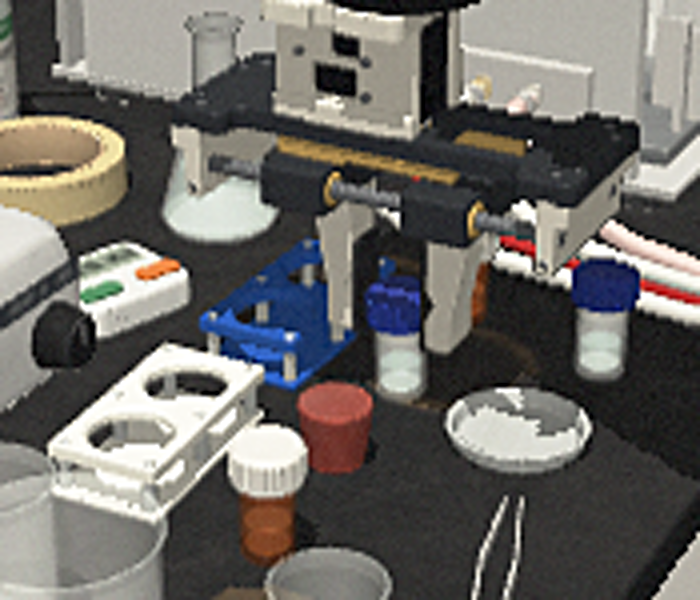

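sA is gripped upright between the pads. The near finger is close to the blue rack's edge but above it.

Call:
play_rows(
  commands=[
    [[0,0,-1,0,0,0,0.2],[0,0,-3,0,0,0,0.2],[0,0,-4.5,0,0,0,0.2],[0.1,-2,-4.5,0,0,0,0.2],[0.2,-5,-4.5,0,0,0,0.2],[0.2,-6.7,-4.5,0,0,0,0.2],[0.2,-6.7,-4.5,0,0,0,0.2],[0.2,-6.7,-4.5,0,0,0,0.2],[0.2,-6.7,-4.5,0,0,0,0.2],[0.2,-6.7,-4.5,0,0,0,0.2]],
  ],
)

```text
clock: 3.65
tool_pos: [0.4672, 0.4018, 0.0756]
orientation: [180.0, -0.0, -90.0]
force: [0.7, -0.1, -0.2]
opening: 0.0302
gripper_force: 30.0
```

Run:
```python
from h import *
s=snapshot("side"); o=get_obs(); print(o["clock"],o["tool_pos"],o["force"],o["opening"],o["gripper_force"])
cv2.imwrite("pics/side3.png",cv2.resize(s["frame"][140:290,255:430,::-1],None,fx=4,fy=4,interpolation=2))
```

```text
3.7 [0.46719593 0.40197419 0.07570137] [ 0.15442826  0.49486842 -0.07927757] 0.03061413539836871 29.999940097332
```

View pics/side3.png

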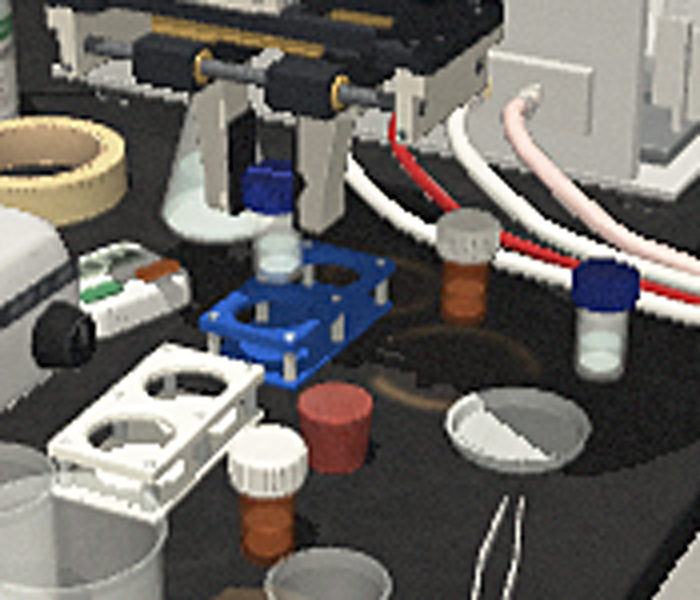

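sA hangs upright over the near blue well (262,318 in the crop).

Call:
play_rows(
  commands=[
    [[0,0,2,0,0,0,0.2],[0,0,3,0,0,0,0.2],[0,0,3.6,0,0,0,0.2],[0,0,4.0,0,0,0,0.2],[0,0,4.0,0,0,0,0.2],[0,0,4.0,0,0,0,0.2]],
  ],
)

```text
clock: 4.2
tool_pos: [0.4679, 0.4023, 0.0357]
orientation: [-180.0, 0.0, -90.0]
force: [0.3, 0.6, -1.0]
opening: 0.0303
gripper_force: 30.0
```

Call:
play_rows(
  commands=[
    [[0,0,0.0,0,0,0,0.36],[0,0,0.0,0,0,0,0.4],[0,0,0.0,0,0,0,0.45],[0,0,0.0,0,0,0,0.5],[0,0,0.0,0,0,0,0.5],[0,0,-1,0,0,0,0.5],[0,0,-3,0,0,0,0.5],[0,0,-6,0,0,0,0.5],[0,0,-8.5,0,0,0,0.5],[2,4.7,-8.5,0,0,0,0.55],[4,9.4,-8.5,0,0,0,0.6],[6.1,14.2,-8.5,0,0,0,0.6],[6.1,14.2,-8.5,0,0,0,0.6],[6.1,14.2,-8.5,0,0,0,0.6],[6.1,14.2,-8.5,0,0,0,0.6],[6.1,14.2,-8.5,0,0,0,0.6],[6.1,14.2,-8.5,0,0,0,0.6],[6.1,14.2,-8.5,0,0,0,0.6],[6.1,14.2,-8.5,0,0,0,0.6]],
  ],
)

```text
clock: 5.78
tool_pos: [0.3265, 0.3412, 0.1203]
orientation: [180.0, -0.0, -90.0]
force: [-0.5, -0.3, 0.3]
opening: 0.0525
gripper_force: 0.0
```

Run:
```python
from h import *
s=snapshot("side"); o=get_obs(); print(o["clock"],o["tool_pos"],o["orientation"],o["opening"])
cv2.imwrite("pics/side4.png",cv2.resize(s["frame"][140:290,255:430,::-1],None,fx=4,fy=4,interpolation=2))
```

```text
5.8333 [0.32643313 0.34104143 0.12023277] [ 1.79987292e+02 -4.31702462e-02 -9.00467014e+01] 0.05237740255538154
```

View pics/side4.png

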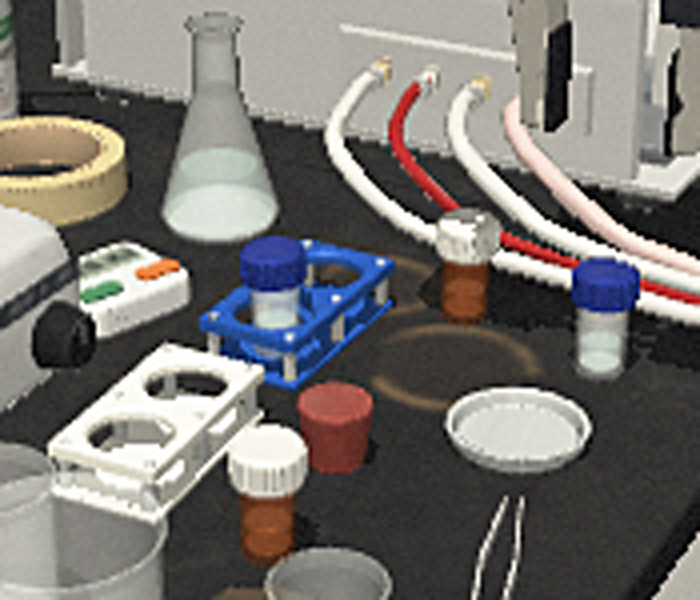

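sA stands upright in the near blue well, flat on its floor. sB and the rest are unmoved.

Call:
play_rows(
  commands=[
    [[0,0,4,0,0,0,0.6],[0,0,7,0,0,0,0.6],[0,0,8.2,0,0,0,0.6],[0,0,8.8,0,0,0,0.6],[0,0,8.8,0,0,0,0.55],[0,0,8.8,0,0,0,0.45],[0,0,8.8,0,0,0,0.4],[0,0,8.8,0,0,0,0.35],[0,0,8.8,0,0,0,0.3],[0,0,8.8,0,0,0,0.2],[0,0,8.8,0,0,0,0.2],[0,0,8.8,0,0,0,0.2]],
  ],
)

```text
clock: 6.83
tool_pos: [0.3263, 0.3418, 0.0334]
orientation: [-180.0, 0.1, -90.0]
force: [-1.5, -0.8, 7.1]
opening: 0.03
gripper_force: 30.0
```

Call:
play_rows(
  commands=[
    [[0,0,-1,0,0,0,0.2],[0,0,-4,0,0,0,0.2],[0,0,-7.5,0,0,0,0.2],[-0.2,-2,-7.5,0,0,0,0.2],[-0.5,-5,-7.5,0,0,0,0.2],[-0.9,-9,-7.5,0,0,0,0.2],[-1.3,-12.5,-7.5,0,0,0,0.2],[-1.3,-14.1,-7.5,0,0,0,0.2],[-1.3,-14.1,-7.5,0,0,0,0.2],[-1.3,-14.1,-7.5,0,0,0,0.2],[-1.3,-14.1,-7.5,0,0,0,0.2],[-1.3,-14.1,-7.5,0,0,0,0.2]],
  ],
)

```text
clock: 7.83
tool_pos: [0.4661, 0.3538, 0.1076]
orientation: [180.0, -0.0, -90.0]
force: [-0.9, 0.3, -0.7]
opening: 0.0302
gripper_force: 30.0
```

Run:
```python
from h import *
s=snapshot("side"); o=get_obs(); print(o["clock"],o["tool_pos"],o["opening"],o["force"])
cv2.imwrite("pics/side5.png",cv2.resize(s["frame"][140:290,255:430,::-1],None,fx=4,fy=4,interpolation=2))
```

```text
7.8833 [0.46607655 0.35399578 0.10777856] 0.030226543683471597 [ 0.01770975 -0.08594938 -0.8964054 ]
```

View pics/side5.png

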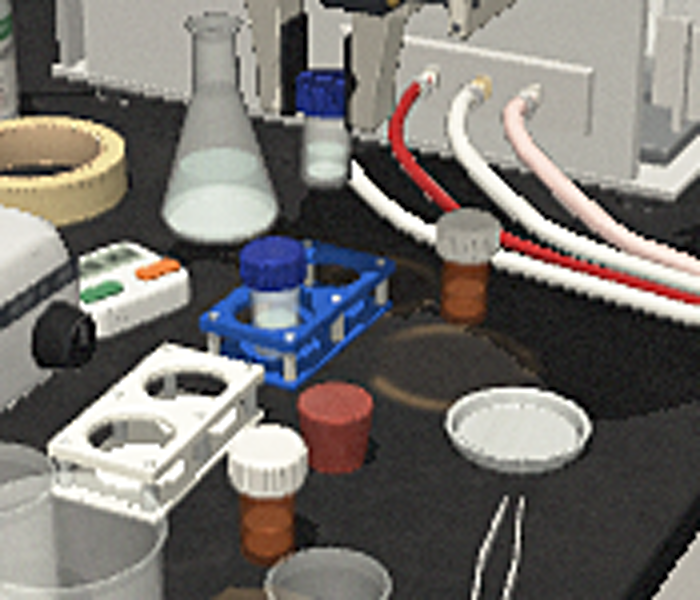

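sB hangs upright over the far blue well. Lowering it and releasing.

Call:
play_rows(
  commands=[
    [[0,0,3,0,0,0,0.2],[0,0,5,0,0,0,0.2],[0,0,6.3,0,0,0,0.2],[0,0,7,0,0,0,0.2],[0,0,7,0,0,0,0.2],[0,0,7,0,0,0,0.2]],
  ],
)

```text
clock: 8.38
tool_pos: [0.4666, 0.3545, 0.038]
orientation: [-180.0, 0.0, -89.9]
force: [0.2, -0.2, -0.5]
opening: 0.0302
gripper_force: 30.0
```

Call:
play_rows(
  commands=[
    [[0,0,0.0,0,0,0,0.36],[0,0,0.0,0,0,0,0.4],[0,0,0.0,0,0,0,0.45],[0,0,0.0,0,0,0,0.5],[0,0,0.0,0,0,0,0.5],[0,0,-1,0,0,0,0.5],[0,0,-3,0,0,0,0.5],[0,0,-6,0,0,0,0.5],[0,0,-8.5,0,0,0,0.5],[1.5,3,-8.5,0,0,0,0.55],[3,6.2,-8.5,0,0,0,0.6],[3,6.2,-8.5,0,0,0,0.6],[3,6.2,-8.5,0,0,0,0.6],[3,6.2,-8.5,0,0,0,0.6],[3,6.2,-8.5,0,0,0,0.6],[3,6.2,-8.5,0,0,0,0.6]],
  ],
)

```text
clock: 9.72
tool_pos: [0.4056, 0.3245, 0.1226]
orientation: [-180.0, 0.0, -90.0]
force: [-0.4, 0.5, 1.0]
opening: 0.0527
gripper_force: 0.0
```

Run:
```python
from h import *
s=snapshot("side"); o=get_obs(); print(o["clock"],o["tool_pos"],o["opening"],o["force"])
cv2.imwrite("pics/side6.png",cv2.resize(s["frame"][140:290,255:430,::-1],None,fx=4,fy=4,interpolation=2))
```

```text
9.7667 [0.40549655 0.32432259 0.12243229] 0.05261923449384493 [ 0.50117002 -0.31818389  0.35574352]
```

View pics/side6.png

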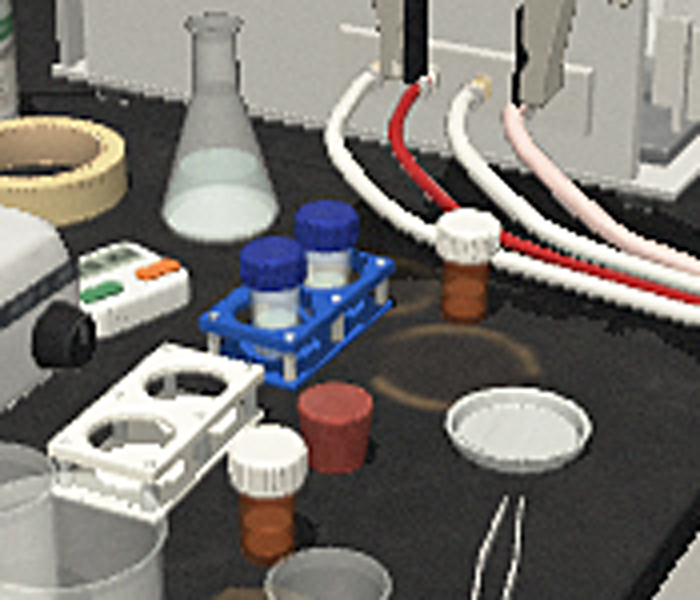

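Both blue-capped vials stand upright in the blue rack. The gripper is above the far white-capped vial (465,265 in the crop).

Call:
play_rows(
  commands=[
    [[0.1,0.15,4,0,0,0,0.6],[0.1,0.15,7,0,0,0,0.6],[0.1,0.15,8.4,0,0,0,0.6],[0.1,0.15,9,0,0,0,0.6],[0.1,0.15,9,0,0,0,0.55],[0.1,0.15,9,0,0,0,0.45],[0.1,0.15,9,0,0,0,0.4],[0.1,0.15,9,0,0,0,0.35],[0.1,0.15,9,0,0,0,0.3],[0.1,0.15,9,0,0,0,0.2],[0.1,0.15,9,0,0,0,0.2],[0.1,0.15,9,0,0,0,0.2]],
  ],
)

```text
clock: 10.77
tool_pos: [0.4039, 0.3238, 0.0335]
orientation: [-179.9, 0.1, -90.0]
force: [-0.7, -0.1, 7.2]
opening: 0.0306
gripper_force: 30.0
```

Call:
play_rows(
  commands=[
    [[0,0,-1,0,0,0,0.2],[0,0,-4,0,0,0,0.2],[0,0,-7.5,0,0,0,0.2],[0,0,-8,0,0,0,0.2],[-3,-1.3,-8,0,0,0,0.2],[-6.5,-2.6,-8,0,0,0,0.2],[-10,-4,-8,0,0,0,0.2],[-13.5,-5.5,-8,0,0,0,0.2],[-15.6,-6.35,-8,0,0,0,0.2],[-15.6,-6.35,-8,0,0,0,0.2],[-15.6,-6.35,-8,0,0,0,0.2],[-15.6,-6.35,-8,0,0,0,0.2],[-15.6,-6.35,-8,0,0,0,0.2]],
  ],
)

```text
clock: 11.85
tool_pos: [0.4665, 0.4781, 0.1129]
orientation: [180.0, -0.0, -90.0]
force: [0.6, 0.8, -0.5]
opening: 0.0304
gripper_force: 30.0
```

Run:
```python
from h import *
s=snapshot("side"); o=get_obs(); print(o["clock"],o["tool_pos"],o["opening"],o["force"])
cv2.imwrite("pics/side7.png",cv2.resize(s["frame"][120:290,235:430,::-1],None,fx=3,fy=3,interpolation=2))
```

```text
11.9 [0.46665332 0.47817371 0.11303024] 0.030289943313495025 [ 0.218756   -0.23145188 -0.24649474]
```

View pics/side7.png

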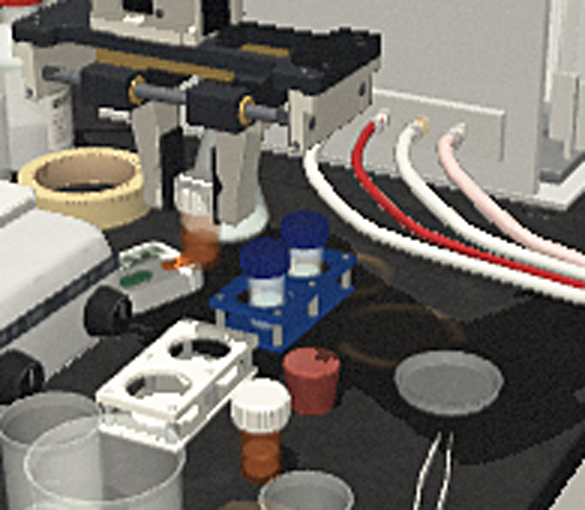

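The standard hangs over the white rack's far well. The balance knob is close, so I'll open only a little on release.

Call:
play_rows(
  commands=[
    [[-0.15,0,3,0,0,0,0.2],[-0.15,0,5,0,0,0,0.2],[-0.15,0,6.8,0,0,0,0.2],[-0.15,0,7.5,0,0,0,0.2],[-0.15,0,7.5,0,0,0,0.2],[-0.15,0,7.5,0,0,0,0.2]],
  ],
)

```text
clock: 12.4
tool_pos: [0.467, 0.4803, 0.0383]
orientation: [-180.0, 0.0, -90.0]
force: [-0.1, -0.3, -0.5]
opening: 0.0304
gripper_force: 30.0
```

Call:
play_rows(
  commands=[
    [[0,0,0.0,0,0,0,0.36],[0,0,0.0,0,0,0,0.4],[0,0,0.0,0,0,0,0.43],[0,0,0.0,0,0,0,0.43],[0,0,0.0,0,0,0,0.43],[0,0,-1,0,0,0,0.43],[0,0,-3,0,0,0,0.43],[0,0,-6,0,0,0,0.5],[0,0,-8.5,0,0,0,0.5],[-2,2.4,-8.5,0,0,0,0.55],[-4.5,5.2,-8.5,0,0,0,0.6],[-7,8.1,-8.5,0,0,0,0.6],[-7,8.1,-8.5,0,0,0,0.6],[-7,8.1,-8.5,0,0,0,0.6],[-7,8.1,-8.5,0,0,0,0.6],[-7,8.1,-8.5,0,0,0,0.6],[-7,8.1,-8.5,0,0,0,0.6],[-7,8.1,-8.5,0,0,0,0.6]],
  ],
)

```text
clock: 13.9
tool_pos: [0.3867, 0.5498, 0.1226]
orientation: [-180.0, -0.0, -90.1]
force: [-0.0, 0.0, -0.5]
opening: 0.0524
gripper_force: 0.0
```

Run:
```python
from h import *
s=snapshot("side"); o=get_obs(); print(o["clock"],o["tool_pos"],o["opening"],o["force"])
cv2.imwrite("pics/side8.png",cv2.resize(s["frame"][140:290,235:410,::-1],None,fx=4,fy=4,interpolation=2))
```

```text
13.95 [0.3866401  0.54992509 0.1225936 ] 0.05231014199413639 [-0.8387088  -0.07332664 -0.00857483]
```

View pics/side8.png

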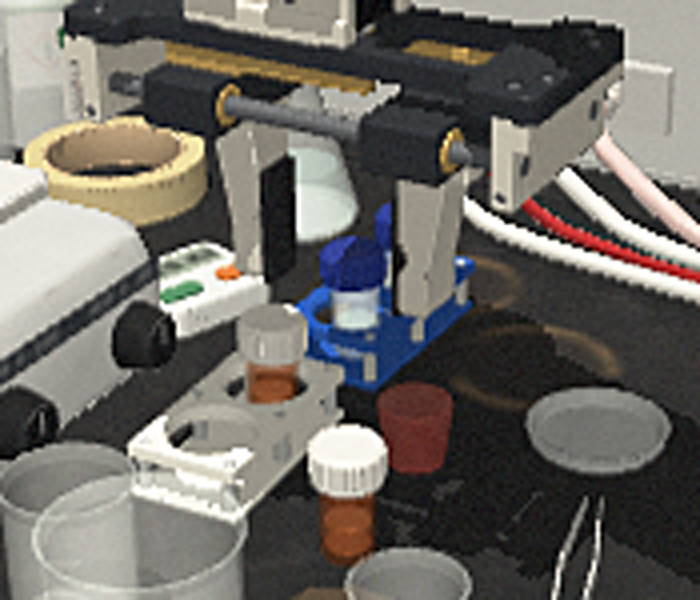

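The first standard stands upright in its white well. The gripper is centred over the second (347,480 in the crop).

Call:
play_rows(
  commands=[
    [[0,0.1,4,0,0,0,0.6],[0,0.1,7,0,0,0,0.6],[0,0.1,8.4,0,0,0,0.6],[0,0.1,9,0,0,0,0.6],[0,0.1,9,0,0,0,0.55],[0,0.1,9,0,0,0,0.45],[0,0.1,9,0,0,0,0.4],[0,0.1,9,0,0,0,0.35],[0,0.1,9,0,0,0,0.3],[0,0.1,9,0,0,0,0.2],[0,0.1,9,0,0,0,0.2],[0,0.1,9,0,0,0,0.2]],
  ],
)

```text
clock: 14.95
tool_pos: [0.3853, 0.5514, 0.0339]
orientation: [-179.9, 0.1, -90.0]
force: [-0.2, -0.3, 6.6]
opening: 0.0301
gripper_force: 30.0
```

Call:
play_rows(
  commands=[
    [[0,0,-1,0,0,0,0.2],[0,0,-4,0,0,0,0.2],[0,0,-6,0,0,0,0.2],[0.3,-1,-6,0,0,0,0.2],[1.1,-4,-6,0,0,0,0.2],[1.8,-6.5,-6,0,0,0,0.2],[2.2,-8,-6,0,0,0,0.2],[2.2,-8,-6,0,0,0,0.2],[2.2,-8,-6,0,0,0,0.2],[2.2,-8,-6,0,0,0,0.2],[2.2,-8,-6,0,0,0,0.2]],
  ],
)

```text
clock: 15.87
tool_pos: [0.4642, 0.5287, 0.0925]
orientation: [180.0, -0.0, -90.0]
force: [0.2, 0.5, -0.6]
opening: 0.0305
gripper_force: 30.0
```

Call:
play_rows(
  commands=[
    [[0,-0.1,3,0,0,0,0.2],[0,-0.1,4.6,0,0,0,0.2],[0,-0.1,5.1,0,0,0,0.2],[0,-0.1,5.4,0,0,0,0.2],[0,-0.1,5.4,0,0,0,0.2],[0,-0.1,5.4,0,0,0,0.2]],
  ],
)

```text
clock: 16.37
tool_pos: [0.466, 0.5294, 0.0397]
orientation: [-179.9, 0.1, -89.9]
force: [0.2, -0.5, 0.5]
opening: 0.0298
gripper_force: 30.0
```

Call:
play_rows(
  commands=[
    [[0,0,0.0,0,0,0,0.36],[0,0,0.0,0,0,0,0.4],[0,0,0.0,0,0,0,0.43],[0,0,0.0,0,0,0,0.43],[0,0,0.0,0,0,0,0.43],[0,0,-1,0,0,0,0.43],[0,0,-3,0,0,0,0.43],[0,0,-6,0,0,0,0.5],[0,0,-9,0,0,0,0.5],[0,0,-9,0,0,0,0.5],[0,0,-9,0,0,0,0.5],[0,0,-9,0,0,0,0.5]],
  ],
)

```text
clock: 17.37
tool_pos: [0.4658, 0.5285, 0.1292]
orientation: [-180.0, 0.0, -90.0]
force: [-0.2, -0.5, -0.5]
opening: 0.0439
gripper_force: 0.0
```

Call:
play_rows(
  commands=[
    [[5.75,6.8,0,0,0,-90,0.6],[5.75,6.8,0,0,0,-90,0.6],[5.75,6.8,0,0,0,-90,0.6],[5.75,6.8,0,0,0,-90,0.6],[5.75,6.8,0,0,0,-90,0.6],[5.75,6.8,0,0,0,-90,0.6],[5.75,6.8,0,0,0,-90,0.6],[5.75,6.8,0,0,0,-90,0.6],[5.75,6.8,0,0,0,-90,0.6],[5.75,6.8,0,0,0,-90,0.6],[5.75,6.8,0,0,0,-90,0.6],[5.75,6.8,0,0,0,-90,0.6],[5.75,6.8,0,0,0,-90,0.6],[5.75,6.8,0,0,0,-90,0.6],[5.75,6.8,0,0,0,-90,0.6],[5.75,6.8,0,0,0,-90,0.6]],
  ],
)

```text
clock: 18.7
tool_pos: [0.3978, 0.4707, 0.128]
orientation: [179.9, 0.0, -0.2]
force: [-0.9, 0.2, -0.5]
opening: 0.0522
gripper_force: 0.0
```

Run:
```python
from h import *
s=snapshot("side"); o=get_obs(); print(o["clock"],o["tool_pos"],o["orientation"],o["opening"],o["joint_pos"])
print(blob(s["frame"],"red",327,233,351,260))
cv2.imwrite("pics/side9.png",cv2.resize(s["frame"][140:290,235:410,::-1],None,fx=4,fy=4,interpolation=2))
```

```text
18.75 [0.39780683 0.47076925 0.12815637] [ 1.79957709e+02  2.06296550e-02 -1.22713627e-01] 0.052392792331284105 [ 6.79306567e+01  1.95977781e+01 -1.44170385e+01 -4.01355276e-03
 -5.60321201e+01  2.19488811e+01]
(array([338.33615819, 246.21186441]), array([329, 236,  19,  23, 354]))
```

View pics/side9.png

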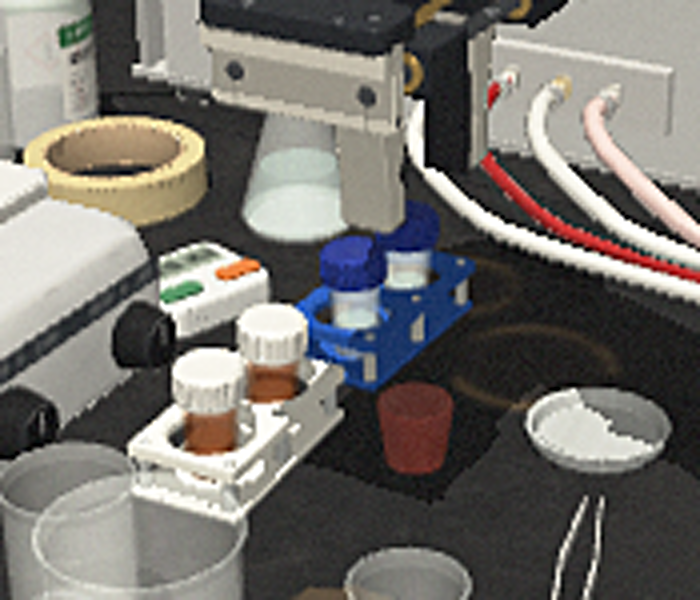

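All four vials stand in their racks. The stopper (415,428 in the crop) is clear beneath the gripper.

Call:
play_rows(
  commands=[
    [[0,0,4,0,0,0,0.6],[0,0,8,0,0,0,0.6],[0,0,10.5,0,0,0,0.6],[0,0,11.6,0,0,0,0.6],[0,0,11.6,0,0,0,0.55],[0,0,11.6,0,0,0,0.45],[0,0,11.6,0,0,0,0.4],[0,0,11.6,0,0,0,0.35],[0,0,11.6,0,0,0,0.3],[0,0,11.6,0,0,0,0.2],[0,0,11.6,0,0,0,0.2],[0,0,11.6,0,0,0,0.2],[0,0,11.6,0,0,0,0.2]],
  ],
)

```text
clock: 19.83
tool_pos: [0.3986, 0.4721, 0.0145]
orientation: [-179.8, -0.1, 0.0]
force: [-0.9, -1.1, 8.0]
opening: 0.0308
gripper_force: 30.0
```

Call:
play_rows(
  commands=[
    [[0,0,-1,0,0,0,0.2],[0,0,-3,0,0,0,0.2],[0,0,-5,0,0,0,0.2],[0,0,-5,0,0,0,0.2],[0,0,-5,0,0,0,0.2]],
  ],
)

```text
clock: 20.25
tool_pos: [0.3983, 0.472, 0.0647]
orientation: [-179.8, -0.1, 0.0]
force: [0.1, 0.4, -1.6]
opening: 0.031
gripper_force: 30.0
```

Run:
```python
from h import *
s=snapshot("side"); o=get_obs(); print(o["clock"],o["tool_pos"],o["orientation"],o["opening"],o["gripper_force"],o["force"])
cs=cam(s); print(proj(cs,o["tool_pos"]), blob(s["frame"],"red",320,200,360,245))
```

```text
20.3 [0.39791979 0.47129252 0.06356711] [-1.79904674e+02 -2.18602703e-02 -1.02793347e-02] 0.031149134360133304 29.99992220196873 [-1.23207001 -0.18410552  0.244242  ]
[337.8742678  222.94366235] (array([341.74371859, 222.49748744]), array([331, 211,  18,  23, 199]))
```

Call:
play_rows(
  commands=[
    [[-2,1.6,0,0,0,0,0.2],[-4.5,3.6,0,0,0,0,0.2],[-6.45,5.2,0,0,0,0,0.2],[-6.45,5.2,0,0,0,0,0.2],[-6.45,5.2,0,0,0,0,0.2],[-6.45,5.2,0,0,0,0,0.2],[-6.45,5.2,2.5,0,0,0,0.2],[-6.45,5.2,4,0,0,0,0.2],[-6.45,5.2,4.5,0,0,0,0.2],[-6.45,5.2,4.5,0,0,0,0.2],[-6.45,5.2,4.5,0,0,0,0.2]],
  ],
)

```text
clock: 21.22
tool_pos: [0.334, 0.4194, 0.0172]
orientation: [180.0, 0.0, -0.0]
force: [-0.6, 0.5, 0.1]
opening: 0.0312
gripper_force: 30.0
```

Call:
play_rows(
  commands=[
    [[0,0,0.15,0,0,0,0.2],[0,0,0.15,0,0,0,0.2],[0,0,0.15,0,0,0,0.36],[0,0,0.15,0,0,0,0.4],[0,0,0.15,0,0,0,0.45],[0,0,0.15,0,0,0,0.5],[0,0,0.15,0,0,0,0.5],[0,0,-1,0,0,0,0.55],[0,0,-3,0,0,0,0.6],[0,0,-7,0,0,0,0.6],[0,0,-11,0,0,0,0.6],[0,0,-15,0,0,0,0.6],[0,0,-15,0,0,0,0.6],[0,0,-15,0,0,0,0.6],[0,0,-15,0,0,0,0.6],[0,0,-15,0,0,0,0.6],[0,0,-15,0,0,0,0.6]],
  ],
)

```text
clock: 22.63
tool_pos: [0.3331, 0.4182, 0.1661]
orientation: [179.9, 0.1, -0.0]
force: [1.0, -0.4, -0.8]
opening: 0.0526
gripper_force: 0.0
```

Run:
```python
from h import *
s=snapshot("side"); o=get_obs(); print(o["clock"],o["tool_pos"],o["opening"],o["force"])
cv2.imwrite("pics/side10.png",cv2.resize(s["frame"][140:290,255:430,::-1],None,fx=4,fy=4,interpolation=2))
```

```text
22.6833 [0.33315845 0.41835997 0.16621378] 0.052700321789589714 [0.61480658 0.51919319 0.04194108]
```

View pics/side10.png

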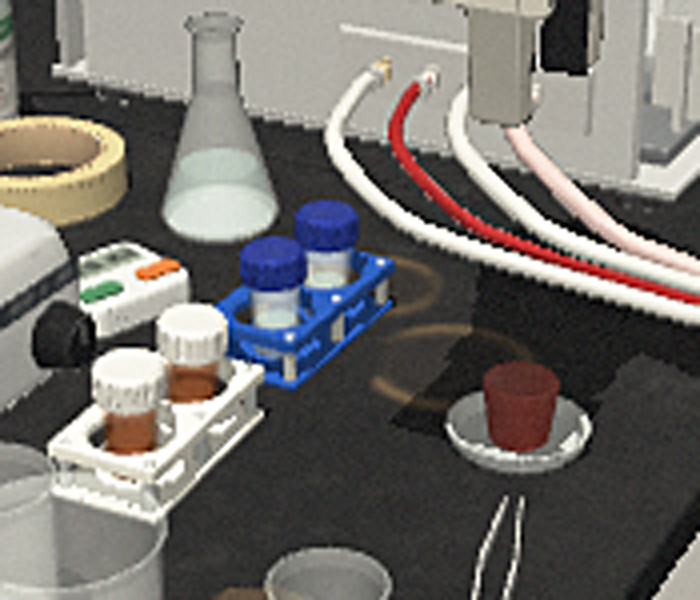

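All four vials stand upright in their racks, and the stopper stands in the dish (521,405 in the crop). The flask and timer are unmoved and the gripper is clear, so I'm handing in.

```bash
python3 -c "
from plant import *
print(close_job())"
```

```text
the job is handed in; nothing more can be done
None
```

The job is handed in at about 23 s of the 106 s allowed: the last picture shows both blue-capped vials upright in the blue rack, both amber standards upright in the white rack, the stopper narrow end down in the dish, and the flask and timer where they were; no verdict came back.

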